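# Hang the lift-off gate on the tool locker and lock it with the T-bar

### The arm

A 7-joint arm with a two-finger parallel gripper is mounted at the origin on a cart in front of the work surface, level with it; the furniture and walls round the work are solid. World frame = base frame: x ahead of the robot, y to its left, z up, the work surface at z = 0. Lengths are in m, angles in rad, forces in N, time in s.
With the tool pointing down it reaches from about 0.4 to 0.85 m from the base axis. Payload 10.4 kg.
Tool frame: the origin (TCP) lies at the centre of the arm's flange, where the gripper is bolted on; the fingertips stand arm.tips_ahead ahead of it and the grasp point (between the pads) lies 155 mm ahead of it (arm.tips_ahead is the distance from the TCP to the fingertips, in m); z points along the fingers, y is the line along which they close (so a half turn about z gives the same grasp; the last joint's range is limited). The gripper opens to 85 mm and grips with 20 to 120 N. Pads are 22 mm wide; open, the fingers measure 114 mm over their backs; the gripper's body (76 mm by 85 mm) begins 54 mm behind the grasp point. The pads swing forward as they close: fully open they stand 13 mm farther back than shut.
Start: joints at [-1.255, 0.332, -0.065, 1.46, 0.022, 1.35, -0.088], TCP at [0.208, 0.589, 0.405] pointing down, gripper open.
Joint ranges: [-2.6, 2.6], [-0.5, 2.12], [-1.47, 1.34], [0.16, 2.42], [-1.27, 4.41], [0.06, 2.06], [-2.6, 2.6]. Speed limits (rad/s): [2.22, 2.22, 2.79, 2.79, 3.14, 3.14, 3.14].

### API

Orientations are given as a rotation vector (axis times angle).
In Python, from workcell import arm, read_camera, camera_model gives the robot as it stands. The module is installed in compiled form; this text tells all that it offers.
- The arm moves only by the shell command python3 -m crank 'ROWS'. ROWS is JSON, a list of rows, each an object with "claw": the opening, from 0 (shut) to 1 (fully open); "linear": the shift along the world's x, y, z in mm, a list of three; "turn": the turn, a rotation vector about the world's x, y, z in degrees, a list of three. A call has 1 to 10 rows; each row is the pose to reach, as a shift and turn from the pose commanded when the call began; what a row does not reach only later rows make up. A row lasts 1/12 s, in which the tool goes at most 41.7 mm and 7.16 degrees, less where a joint would pass 70% of its speed; a pose out of reach is approached as far as the arm can. A call with a gripper value outside its range is refused whole. The fingers move at their own pace and stop on an object; the grip force is fixed at half the most. Time passes only in rows, so rows that repeat a pose let the fingers close. It gives the time, the measured TCP pose, the force, the opening and the grip force at its end, in the units of the state.
- arm.read_state(): the state, without advancing time (a new reading comes with each control period).
- read_camera(name): name is "scene" or "top"; returns the picture (480x640x3 uint8, blue, green, red); there is no depth.
- camera_model(name): a dict with "K" (3x3 intrinsics, pixels), "k1" (the pictures are not rectified: a ray, as slopes to the right and down, at radius r is drawn at 1 + k1 r^2 times it, then the intrinsics apply), "extrinsics" (4x4, takes a point from camera to world coordinates). Camera axes: x right, y down, z forward; pixel columns grow to the right and rows downward; lengths in m; the calibration is good to about 2 mm. A picture is of the moment at which its call begins. camera_model takes no time and is no camera call.
- arm.sign_off(): hands the job in; it is judged then, once.
The state is a dict: "time": time; "joints": joint angles; "dq": joint speeds; "tau": joint torques, N m; "eef_pos": TCP position; "tcp_rot": TCP orientation; "wrist_force": force on the tool from outside, world axes, zero at the start; "ft_torque": the same for the moment, N m; "width": finger opening in m; "grasp_force": force on a finger pad.
Only numpy, scipy, OpenCV 4.12 (cv2) and the standard library are available. Lean on these libraries where they do the work, as an engineer would, in place of code of your own. Each camera call takes 0.05 s, during which the arm holds its last target. There are 200 camera calls.

### The job

Put the lift-off gate back on the small plywood locker: first turn the locker's askew T-bar upright, then take the gate from the stand on the locker's roof and lower it onto the two hinge pins until it sits fully down. Swing the gate shut so that the T-bar comes through its slot, then turn the T-bar a quarter turn, fully level, so that it locks the gate. Do not disturb the tin, the spanner or the oilstone, and let go of everything at the end.

Things in the scene. Friction and masses are not known exactly. Their poses are not given: they have to be found in the camera images.
- locker: fixed plywood box, 100 deep (x) x 170 wide (y) x 120 high, open at its front, the -x side (towards the robot). Origin: centre of underside. In its frame (mm): posts' front x=-50; hinge axis x=-70, y=-70; T-bar axis y=+50, z=75. Two rubber bumpers (y=+73) stop the shut gate with its mid-plane at x=-70, front face at x=-75, parallel to the locker's y axis, lower edge 20 above the bench
- pintle_lower (a point): foot of the lower upright hinge pin, at the right of the locker's front (locker frame -70, -70, 30 mm), on the upper face of its bracket. Pin: diameter 10 mm, 16 high, the upper 8 mm a cone ending 3 mm wide. Axes as the locker's
- pintle_upper (a point): foot of the upper hinge pin, same pin, exactly 60 mm above the lower one (locker frame -70, -70, 90 mm). Its bracket is 6 mm thick (underside 84 mm above the bench) and runs back from the axis to the post, so a socket can come in from the front between the brackets
- t_bar_head (a point): centre of the T-bar's cross-bar, on its spindle's axis (locker frame -87, 50, 75 mm); the steel cross-bar is 62 long, 10 wide, 16 deep (locker x -79 to -95), on a 10 mm thick spindle; 4 mm lie between it and the front of the shut gate; the gate clears it when more than about 20 degrees open
- t_bar (a joint): turn of the T-bar in rad: 0 = upright (passes the gate's slot), against a stop; grows as its upper end goes to the locker's +y (left seen from the robot); 1.571 = level (locked), against a stop. Starts askew at 0.3 to 0.6. Stays where it is left (friction 0.04 N m, under 2 N at the end); its end can bind on a finger that does not follow the end's arc (31 mm radius)
- gate_grip (a point): in the gate, mid-thickness, half-way up, 60 mm from the hinge axis, about where it balances; grasp the plain top edge here, 55 mm higher. The gate is an aluminium plate 10 thick (x), 110 high (z), from 14 to 150 mm from the hinge axis along its +y; 0.25 kg. Hung and shut, its axes are the locker's; to open, its +y end comes towards the robot (anticlockwise from above)
- socket_lower (a point): centre of the underside of the gate's lower hinge socket, on the hinge axis, 10 mm above the gate's lower edge: a tube 26 mm outside, 12.4 mm bore right through, 18 high. Axes as the gate's. Fully hung it coincides with pintle_lower; the gate can be brought in at the front when raised 17 to 35 mm above that
- socket_upper (a point): the same for the upper socket, 60 mm above the lower one; fully hung it coincides with pintle_upper
- gate_slot (a point): centre of the gate's upright slot, 120 mm from the hinge axis, 55 mm above its lower edge; the slot goes through, 18 wide, 76 high. Axes as the gate's
- stand: fixed plywood parking stand on the locker's roof (its underside 120 mm above the bench), 80 x 150 x 12 mm with two pairs of 20 mm high cheeks that hold the gate's lower 20 mm upright, the gate's lower edge 132 mm above the bench; lift the gate straight up out of it. Origin: centre of the underside; the parked gate's leaf lies along its y
- tin: bystander: white round tin, 58 mm wide, 36 high; origin centre of underside
- spanner: bystander: small open-ended spanner lying flat, 138 x 30 x 6 mm; origin centre of underside
- oilstone: bystander: brown oilstone block, 75 x 25 x 14 mm; origin centre of underside

How it is judged:
By the outcome, as a careful person would: the job done as asked, in the order asked, and still so for the second after the job is handed in, with the robot touching nothing.
It also fails if it takes over 59 s, if anything falls off the work surface, if the arm or the gripper's body presses on something with over 40 N, if the wrist force passes 120 N, or if a joint passes its speed limit or range.

## Working session

There is one attempt and no reset: what is moved stays moved. The work goes in short steps, Python scripts to look and compute and a shell command to move; the robot and the scene stay as the last step left them, time stands still between calls to the robot, and variables do not carry over. Pictures are saved under pics/ and viewed, at most 10 in all, crops included, and the job is handed in when it is done.

```bash
mkdir -p pics; python3 - <<'E'
from workcell import arm, read_camera, camera_model
import cv2,numpy as np
np.set_printoptions(precision=4,suppress=True)
for n in("scene","top"):
    cv2.imwrite(f"pics/{n}0.png",read_camera(n)); m=camera_model(n); print(n,m)
print(arm.tips_ahead,arm.read_state())
E
```

```text
scene {'K': array([[507.7783,   0.    , 319.0363],
       [  0.    , 507.7783, 239.3484],
       [  0.    ,   0.    ,   1.    ]]), 'k1': -0.014431745162363832, 'extrinsics': array([[ 0.8846, -0.2162,  0.4132,  0.1931],
       [-0.4664, -0.4093,  0.7842, -0.3892],
       [-0.0004, -0.8864, -0.4629,  0.5202],
       [ 0.    ,  0.    ,  0.    ,  1.    ]])}
top {'K': array([[494.5953,   0.    , 319.7628],
       [  0.    , 494.5953, 246.7451],
       [  0.    ,   0.    ,   1.    ]]), 'k1': -0.06926021345998391, 'extrinsics': array([[ 0.0292, -0.994 ,  0.105 ,  0.446 ],
       [-0.9995, -0.0275,  0.0177,  0.2788],
       [-0.0148, -0.1054, -0.9943,  1.0673],
       [ 0.    ,  0.    ,  0.    ,  1.    ]])}
0.1734 {'time': 0.1, 'joints': array([-1.2546,  0.3328, -0.0647,  1.4608,  0.0216,  1.3499, -0.0885]), 'dq': array([-0.0007,  0.0002, -0.0003, -0.0008, -0.0013, -0.0016,  0.0002]), 'tau': array([  0.0019, -62.6739,   0.0494, -39.2432,   0.0164,   0.007 ,
         0.    ]), 'eef_pos': array([0.2077, 0.5894, 0.404 ]), 'tcp_rot': array([-0.5296, -3.0965,  0.0019]), 'wrist_force': array([-0.3851, -0.32  , -0.049 ]), 'ft_torque': array([ 0.0298,  0.0273, -0.0175]), 'grasp_force': 0.0, 'width': 0.08506004321033384}
```

View pics/scene0.png

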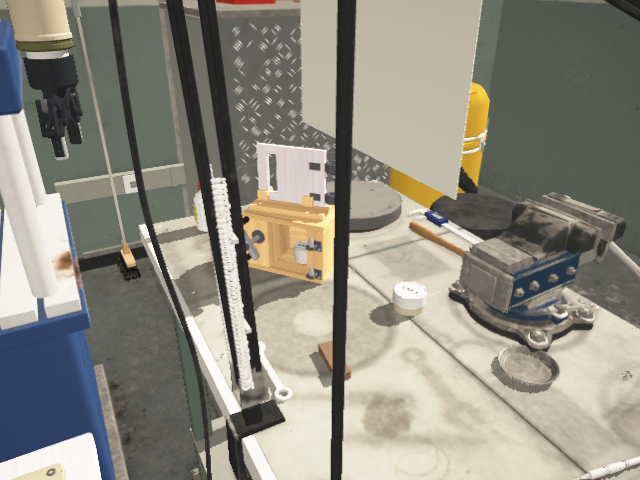

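View pics/top0.png

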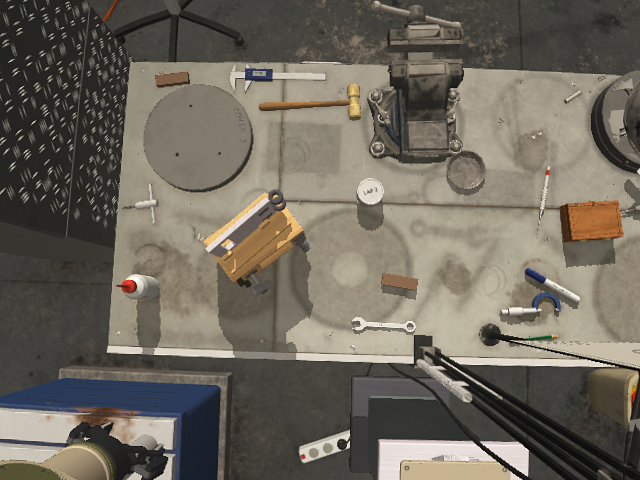

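```bash
python3 - <<'E'
import cv2,numpy as np
a=cv2.imread("pics/scene0.png")[135:285,205:345]; b=cv2.imread("pics/top0.png")[180:305,190:320]
cv2.imwrite("pics/c1.png",cv2.resize(a,None,fx=4,fy=4,interpolation=cv2.INTER_CUBIC))
cv2.imwrite("pics/c2.png",cv2.resize(b,None,fx=4.8,fy=4.8,interpolation=cv2.INTER_CUBIC))
E
```

```text
(no output)
```

View pics/c1.png

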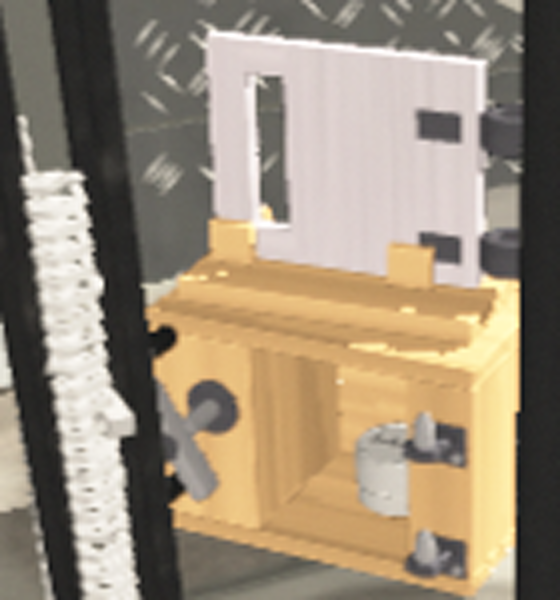

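View pics/c2.png

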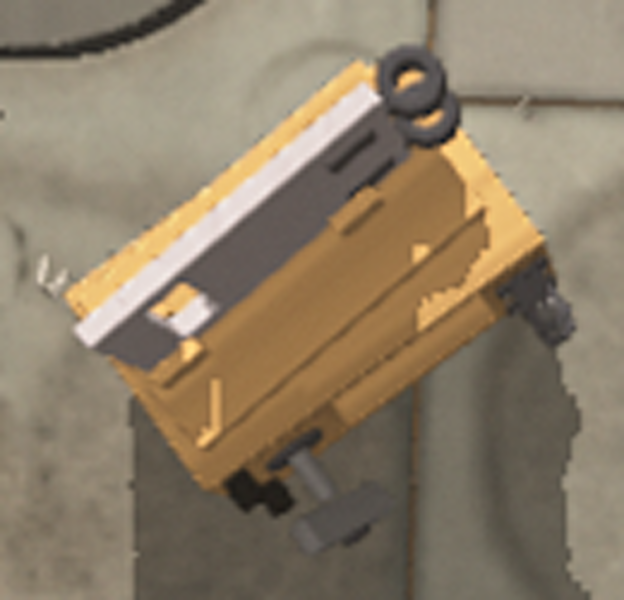

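```bash
cat > h.py <<'E'
import numpy as np, cv2
from scipy.optimize import least_squares
from workcell import camera_model
M={n:camera_model(n) for n in("scene","top")}
def proj(n,P):
    m=M[n];E=np.linalg.inv(m["extrinsics"]);p=E[:3,:3]@np.asarray(P)+E[:3,3]
    s=p[:2]/p[2];s=s*(1+m["k1"]*(s@s));return s*m["K"][0,0]+m["K"][:2,2]
def place(q,l):  # q=x,y(m),yaw ; l in mm
    c,s=np.cos(q[2]),np.sin(q[2]);l=np.array(l)/1000
    return np.array([q[0]+c*l[0]-s*l[1],q[1]+s*l[0]+c*l[1],l[2]])
S=lambda x,y:("scene",205+x/4,135+y/4)
T=lambda x,y:("top",190+x/4.8,180+y/4.8)
def fit(obs,q0):
    f=lambda q:np.concatenate([proj(o[0],place(q,l))-o[1:] for o,l in obs])
    r=least_squares(f,q0,loss="soft_l1");return r.x,f(r.x).reshape(-1,2)
E
cat > f1.py <<'E'
from h import *
np.set_printoptions(precision=4,suppress=True)
L=[(T(65,297),(50,85,120)),(T(360,62),(50,-85,120)),(T(548,240),(-50,-85,120)),(T(208,490),(-50,85,120)),
 (T(345,517),(-87,50,83)),(S(426,412),(-70,-70,106)),(S(428,535),(-70,-70,46)),(S(470,597),(-50,-85,0)),(S(470,380),(-50,-85,120))]
q,r=fit(L,[.57,.42,.6]);print("locker",q,np.degrees(q[2]));print(r)
# gate frame: origin on hinge axis, z world
G=[(T(412,80),(0,0,220)),(T(88,340),(0,150,242)),(T(372,93),(0,14,242)),(S(209,32),(-5,150,242)),(S(486,62),(-5,14,242))]
g,r=fit(G,[.6,.35,.6]);print("gate",g,np.degrees(g[2]));print(r)
# angle of T-bar: lower end visible in scene
for n,l in [("hinge",(-70,-70,30)),("tbar",(-87,50,75))]:print(n,place(q,l))
print("grip",place(g,(0,60,242)))
for a in np.arange(.2,.8,.1):
  p=proj("scene",place(q,(-95,50-31*np.sin(a),75-31*np.cos(a))));p2=proj("scene",place(q,(-87,50,75)))
  print(a,(p-[205,135])*4,(p2-[205,135])*4)
E
python3 f1.py
```

```text
locker [0.5637 0.4243 0.6785] 38.8777917171072
[[-0.0744  0.0375]
 [ 8.4787 -3.3367]
 [ 0.0502 -0.1615]
 [ 0.3024  0.9541]
 [ 0.2726  0.1386]
 [-0.8415 -0.5342]
 [-1.0788 -2.1579]
 [ 0.161  -0.0806]
 [ 0.3593 -2.7108]]
gate [0.6231 0.3725 0.7483] 42.8764669091976
[[ 0.4348 -1.0377]
 [-0.585  -0.0421]
 [ 1.2162 -1.0824]
 [-1.6253  0.1643]
 [-1.6147  0.0638]]
hinge [0.5531 0.3259 0.03  ]
tbar [0.4645 0.4086 0.075 ]
grip [0.5823 0.4165 0.242 ]
0.2 [179.5918 504.815 ] [172.6329 437.634 ]
0.30000000000000004 [185.0836 504.667 ] [172.6329 437.634 ]
0.4000000000000001 [190.3819 503.9294] [172.6329 437.634 ]
0.5000000000000001 [195.4344 502.6066] [172.6329 437.634 ]
0.6000000000000001 [200.1904 500.7085] [172.6329 437.634 ]
0.7000000000000002 [204.6018 498.2505] [172.6329 437.634 ]
0.8000000000000003 [208.623  495.2538] [172.6329 437.634 ]
```

```bash
cat >> h.py <<'E'
def state():
    from workcell import arm
    from scipy.spatial.transform import Rotation as R
    s=arm.read_state();y=R.from_rotvec(s["tcp_rot"]).as_matrix()
    return np.array(s["eef_pos"]),np.degrees(np.arctan2(y[1,1],y[0,1])),y[:,2],s
E
python3 - <<'E'
from h import *
np.set_printoptions(precision=4,suppress=True)
L=[(T(65,297),(50,85,120)),(T(548,240),(-50,-85,120)),(T(208,490),(-50,85,120)),
 (T(345,517),(-87,50,83)),(S(426,412),(-70,-70,106)),(S(428,531),(-70,-70,46)),(S(470,597),(-50,-85,0))]
q,r=fit(L,[.57,.42,.6]);print("locker",q,np.degrees(q[2]));print(r)
np.savetxt("q.txt",q)
p,a,z,s=state();print(p,a,z)
t=place(q,(-89,50,0));print("tbar tcp",t,(t-p)*1000,"turn",np.degrees(q[2])+90-a)
E
```

```text
locker [0.5643 0.4239 0.6749] 38.668815612476685
[[ 0.1121 -0.4862]
 [ 0.2696 -0.3202]
 [ 0.335   0.5353]
 [ 0.2856 -0.1737]
 [-0.599  -0.4986]
 [-0.8435 -1.1195]
 [ 0.414  -0.0187]]
[0.2077 0.5894 0.404 ] 70.58816390094887 [-0.0004 -0.0012 -1.    ]
tbar tcp [0.4636 0.4074 0.    ] [ 255.9281 -182.0181 -404.0219] turn 58.08065171152782
```

```bash
python3 -m crank '[{"claw":1,"linear":[35,-25,0],"turn":[0,0,7]},{"claw":1,"linear":[70,-50,0],"turn":[0,0,14]},{"claw":1,"linear":[100,-75,0],"turn":[0,0,21]},{"claw":1,"linear":[130,-100,0],"turn":[0,0,28]},{"claw":1,"linear":[160,-120,0],"turn":[0,0,35]},{"claw":1,"linear":[190,-140,0],"turn":[0,0,42]},{"claw":1,"linear":[225,-160,0],"turn":[0,0,49]},{"claw":1,"linear":[256,-182,0],"turn":[0,0,55]},{"claw":1,"linear":[256,-182,-35],"turn":[0,0,58]},{"claw":1,"linear":[256,-182,-70],"turn":[0,0,58]}]'
python3 - <<'E'
from h import *
from workcell import read_camera
a=read_camera("scene")[95:295,195:365];b=read_camera("top")[160:320,190:350]
cv2.imwrite("pics/d1.png",np.hstack([cv2.resize(a,(440,518)),cv2.resize(b,(360,360)) if 0 else cv2.copyMakeBorder(cv2.resize(b,(360,360)),0,158,0,0,cv2.BORDER_CONSTANT)]))
p,a,z,s=state();print(p,a,z,s["wrist_force"],s["width"])
E
```

```text
time: 0.93
eef_pos: [0.4669, 0.405, 0.3354]
tcp_rot: [-1.035, 2.962, 0.001]
wrist_force: [-0.4, 0.8, -1.8]
width: 0.0853
grasp_force: 0.0
[0.46282548 0.40584556 0.32874194] 128.52553081198062 [-0.00741432 -0.00702611 -0.99994783] [-1.21688333 -0.499858    0.15164111] 0.0854395741922935
```

View pics/d1.png

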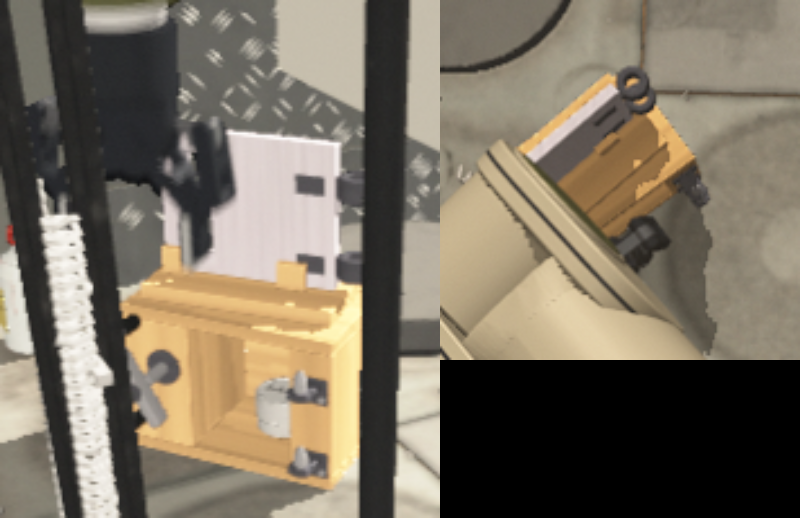

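```bash
python3 -m crank '[{"claw":1,"linear":[0,0,-25],"turn":[0,0,0]},{"claw":1,"linear":[0,0,-50],"turn":[0,0,0]},{"claw":1,"linear":[0,0,-72],"turn":[0,0,0]},{"claw":1,"linear":[0,0,-80],"turn":[0,0,0]},{"claw":0.6,"linear":[0,0,-80],"turn":[0,0,0]},{"claw":0.45,"linear":[0,0,-80],"turn":[0,0,0]},{"claw":0.3,"linear":[0,0,-80],"turn":[0,0,0]},{"claw":0.2,"linear":[0,0,-80],"turn":[0,0,0]},{"claw":0.15,"linear":[0,0,-80],"turn":[0,0,0]},{"claw":0.1,"linear":[0,0,-80],"turn":[0,0,0]}]'
python3 -m crank '[{"claw":0.05,"linear":[0,0,0],"turn":[0,0,0]},{"claw":0.0,"linear":[0,0,0],"turn":[0,0,0]},{"claw":0,"linear":[0,0,0],"turn":[0,0,0]},{"claw":0,"linear":[0,0,0],"turn":[0,0,0]}]'
python3 - <<'E'
from h import *
p,a,z,s=state();q=np.loadtxt("q.txt");d=p-place(q,(0,0,0));c,si=np.cos(q[2]),np.sin(q[2])
print(p,a,s["wrist_force"],s["width"],s["grasp_force"],"locker",c*d[0]+si*d[1],-si*d[0]+c*d[1])
E
```

```text
time: 1.87
eef_pos: [0.4635, 0.4083, 0.256]
tcp_rot: [-1.039, 2.963, 0.002]
wrist_force: [-1.0, 0.7, 1.8]
width: 0.0123
grasp_force: 1.0
time: 2.2
eef_pos: [0.4637, 0.408, 0.2559]
tcp_rot: [-1.038, 2.964, 0.002]
wrist_force: [-2.6, 0.4, 6.6]
width: 0.0091
grasp_force: 58.6
[0.46372605 0.40800367 0.25594407] 128.60176499940565 [-2.60937936  0.3793344   6.59964824] 0.009071992331137027 58.599788546562195 locker -0.08849677605731529 0.05042974884566692
```

```bash
python3 -m crank '[{"claw":0,"linear":[0.6,-0.8,0],"turn":[0,0,0]},{"claw":0,"linear":[1.2,-1.6,0],"turn":[0,0,0]},{"claw":0,"linear":[1.2,-1.6,0],"turn":[0,0,0]}]'
python3 - <<'E'
from h import *
p,a,z,s=state();q=np.loadtxt("q.txt");d=p-place(q,(0,0,0));c,si=np.cos(q[2]),np.sin(q[2])
print(p,a,s["wrist_force"],s["ft_torque"],s["width"],s["grasp_force"],"locker",c*d[0]+si*d[1],-si*d[0]+c*d[1])
E
```

```text
time: 2.45
eef_pos: [0.464, 0.4076, 0.2559]
tcp_rot: [-1.04, 2.964, 0.005]
wrist_force: [-5.2, 5.6, 5.5]
width: 0.0091
grasp_force: 58.7
[0.46401016 0.40756012 0.25594146] 128.67957297973584 [-5.18467482  5.55030644  5.45669516] [ 1.24067331  1.13979888 -0.00408702] 0.009135867477089046 58.705852031707764 locker -0.08855208835736453 0.049905924275906136
```

```bash
python3 -m crank '[{"claw":0.3,"linear":[0,0,0],"turn":[0,0,0]},{"claw":0.5,"linear":[0,0,0],"turn":[0,0,0]},{"claw":0.6,"linear":[0,0,0],"turn":[0,0,0]},{"claw":0.6,"linear":[0,0,20],"turn":[0,0,0]},{"claw":0.6,"linear":[0,0,55],"turn":[0,0,0]},{"claw":0.6,"linear":[0,0,90],"turn":[0,0,-7]},{"claw":0.6,"linear":[0,0,125],"turn":[0,0,-14]},{"claw":0.6,"linear":[0,0,160],"turn":[0,0,-21]},{"claw":0.6,"linear":[0,0,190],"turn":[0,0,-28]},{"claw":0.7,"linear":[15,0,195],"turn":[0,0,-35]}]'
python3 -m crank '[{"claw":0.7,"linear":[10,0,0],"turn":[0,0,-7]},{"claw":0.7,"linear":[25,3,0],"turn":[0,0,-14]},{"claw":0.7,"linear":[40,5,0],"turn":[0,0,-21]},{"claw":0.7,"linear":[60,7,0],"turn":[0,0,-28]},{"claw":0.7,"linear":[80,9,0],"turn":[0,0,-35]},{"claw":0.7,"linear":[100,10,0],"turn":[0,0,-42]},{"claw":0.7,"linear":[102,10,0],"turn":[0,0,-49]},{"claw":0.7,"linear":[102,10,0],"turn":[0,0,-51]},{"claw":0.7,"linear":[102,10,0],"turn":[0,0,-51]}]'
python3 - <<'E'
from h import *
from workcell import read_camera
i=read_camera("scene");cv2.imwrite("pics/s2.png",i)
a=i[75:295,195:365]
cv2.imwrite("pics/d2.png",cv2.resize(a,None,fx=2.7,fy=2.7))
p,a,z,s=state();print(p,a,z,s["wrist_force"],s["width"],(np.array([.5823,.4165,.385])-p)*1000)
E
```

```text
time: 3.28
eef_pos: [0.4788, 0.4065, 0.4566]
tcp_rot: [-0.092, 3.135, 0.01]
wrist_force: [0.4, -0.1, 0.1]
width: 0.0599
grasp_force: 0.0
time: 4.03
eef_pos: [0.5826, 0.4154, 0.449]
tcp_rot: [1.267, 2.874, -0.002]
wrist_force: [-0.4, -0.9, 0.3]
width: 0.0596
grasp_force: 0.0
[0.58221519 0.41555316 0.44922841] 42.610795076200766 [-2.57027267e-04 -1.00788620e-03 -9.99999459e-01] [-0.57300315  0.52076267 -0.3485877 ] 0.05960242746810572 [  0.08480811   0.94684452 -64.22841347]
```

View pics/d2.png

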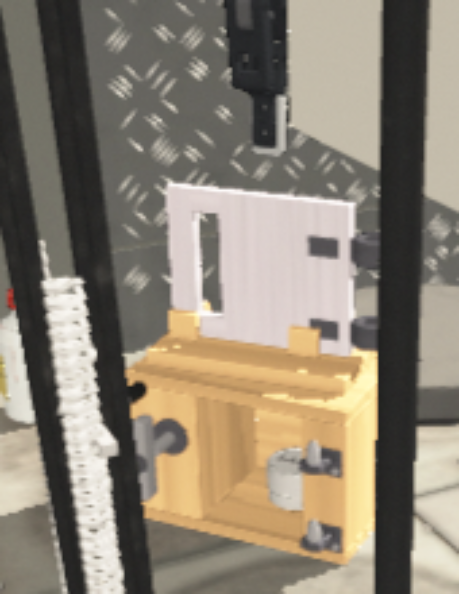

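```bash
python3 -m crank '[{"claw":0.7,"linear":[0,1,-20],"turn":[0,0,0]},{"claw":0.7,"linear":[0,1,-40],"turn":[0,0,0]},{"claw":0.7,"linear":[0,1,-58],"turn":[0,0,0]},{"claw":0.7,"linear":[0,1,-64],"turn":[0,0,0]},{"claw":0.4,"linear":[0,1,-64],"turn":[0,0,0]},{"claw":0.2,"linear":[0,1,-64],"turn":[0,0,0]},{"claw":0.1,"linear":[0,1,-64],"turn":[0,0,0]},{"claw":0.05,"linear":[0,1,-64],"turn":[0,0,0]},{"claw":0,"linear":[0,1,-64],"turn":[0,0,0]},{"claw":0,"linear":[0,1,-64],"turn":[0,0,0]}]'
python3 -m crank '[{"claw":0,"linear":[0,0,0],"turn":[0,0,0]},{"claw":0,"linear":[0,0,0],"turn":[0,0,0]}]'
python3 - <<'E'
from h import *
p,a,z,s=state();print(p,a,z,s["wrist_force"],s["ft_torque"],s["width"],s["grasp_force"])
E
```

```text
time: 4.92
eef_pos: [0.5822, 0.417, 0.3874]
tcp_rot: [1.262, 2.875, 0.004]
wrist_force: [0.1, 0.2, 6.1]
width: 0.009
grasp_force: 60.5
time: 5.08
eef_pos: [0.5822, 0.4169, 0.3874]
tcp_rot: [1.262, 2.875, 0.004]
wrist_force: [0.1, 0.5, 6.8]
width: 0.009
grasp_force: 60.5
[0.58217451 0.41694434 0.38739512] 42.59107355218046 [ 0.00221357  0.00169947 -0.99999611] [0.14895898 0.45062304 6.77813518] [ 0.07629469 -0.06154205 -0.00827649] 0.0089969434140439 60.515549182891846
```

```bash
python3 - <<'E'
from h import *
q=np.loadtxt("q.txt");p,a,z,s=state();np.set_printoptions(precision=1,suppress=True)
y=np.radians(83.7);o=60*np.array([-np.sin(y),np.cos(y)])
for x in(-130,-70):
  t=place(q,(x,-70,0))[:2]*1000+o; print(t,t-p[:2]*1000)
E
```

```text
[446.9 294.6] [-135.2 -122.3]
[493.8 332.1] [-88.4 -84.8]
```

```bash
python3 -m crank '[{"claw":0,"linear":[0,0,10],"turn":[0,0,0]},{"claw":0,"linear":[0,0,25],"turn":[0,0,0]},{"claw":0,"linear":[0,0,45],"turn":[0,0,0]},{"claw":0,"linear":[-10,-9,50],"turn":[0,0,3]},{"claw":0,"linear":[-30,-27,50],"turn":[0,0,10]},{"claw":0,"linear":[-52,-47,50],"turn":[0,0,17]},{"claw":0,"linear":[-75,-68,50],"turn":[0,0,24]},{"claw":0,"linear":[-98,-89,50],"turn":[0,0,31]},{"claw":0,"linear":[-120,-109,50],"turn":[0,0,37]},{"claw":0,"linear":[-135,-122,50],"turn":[0,0,41]}]'
python3 -m crank '[{"claw":0,"linear":[0,0,-20],"turn":[0,0,0]},{"claw":0,"linear":[0,0,-50],"turn":[0,0,0]},{"claw":0,"linear":[0,0,-80],"turn":[0,0,0]},{"claw":0,"linear":[0,0,-105],"turn":[0,0,0]},{"claw":0,"linear":[0,0,-125],"turn":[0,0,0]},{"claw":0,"linear":[0,0,-135],"turn":[0,0,0]},{"claw":0,"linear":[0,0,-135],"turn":[0,0,0]},{"claw":0,"linear":[0,0,-135],"turn":[0,0,0]}]'
python3 - <<'E'
from h import *
from workcell import read_camera
i=read_camera("scene");cv2.imwrite("pics/s3.png",i);cv2.imwrite("pics/t3.png",read_camera("top"))
a=i[130:290,205:345];b=cv2.imread("pics/t3.png")[180:310,220:330]
cv2.imwrite("pics/d3.png",np.hstack([cv2.resize(a,(490,560)),cv2.copyMakeBorder(cv2.resize(b,(305,360)),0,200,0,0,cv2.BORDER_CONSTANT)]))
p,a,z,s=state();print(p,a,z,s["wrist_force"],s["ft_torque"],s["width"])
E
```

```text
time: 5.92
eef_pos: [0.4453, 0.2929, 0.4362]
tcp_rot: [-0.167, -3.137, 0.001]
wrist_force: [0.9, 0.3, -2.0]
width: 0.009
grasp_force: 59.4
time: 6.58
eef_pos: [0.4471, 0.295, 0.3014]
tcp_rot: [-0.176, -3.137, 0.0]
wrist_force: [-0.3, 0.6, -1.7]
width: 0.0089
grasp_force: 59.4
[0.44741403 0.29520665 0.30240866] 83.58438560191308 [ 0.00173234  0.00154114 -0.99999731] [ 0.4179624  -0.6045675  -2.08972486] [ 0.01373105 -0.00900328 -0.02490679] 0.008745061226864153
```

View pics/d3.png

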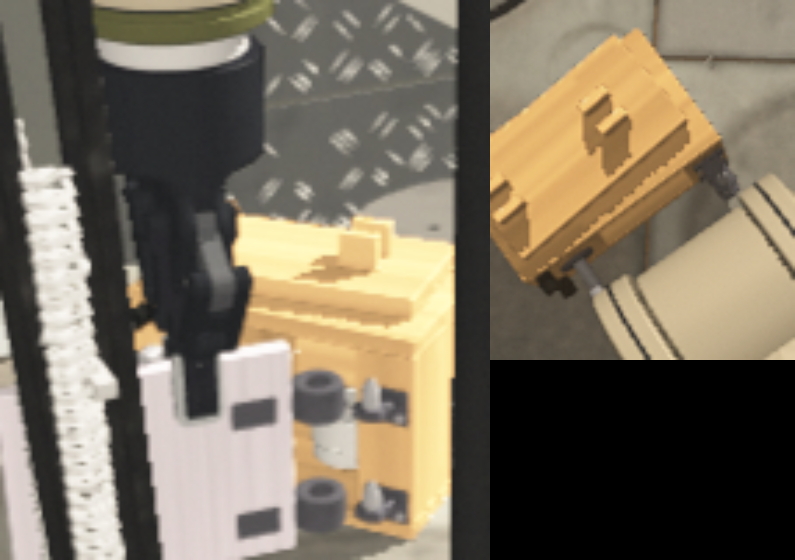

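```bash
python3 - <<'E'
from h import *
np.set_printoptions(precision=1,suppress=True)
q=np.loadtxt("q.txt");p,a,z,s=state();y=np.radians(a)
h=p[:2]+.06*np.array([np.sin(y),-np.cos(y)]);b=p[2]-.2554
f=lambda P:(proj("scene",P)-[205,130])*3.5
for n,P in[("sockU top",[*h,b+.088]),("sockL top",[*h,b+.028]),("pinU",place(q,(-70,-70,106))),("pinL",place(q,(-70,-70,46)))]:print(n,f(P))
# camera-lateral sensitivity
P=place(q,(-70,-70,106));print((f(P+[.01,0,0])-f(P)),(f(P+[0,.01,0])-f(P)),(f(P+[0,0,.01])-f(P)))
# fine crop
i=cv2.imread("pics/s3.png")[225:285,280:330];cv2.imwrite("pics/d4.png",cv2.resize(i,(600,600)[:2] if 0 else (500,600),interpolation=cv2.INTER_CUBIC))
E
```

```text
sockU top [318.2 374.7]
sockL top [320.9 483.9]
pinU [370.7 376.3]
pinL [371.5 478.2]
[17.5 -4.2] [-8.9 -7.9] [ -0.2 -17.6]
```

View pics/d4.png

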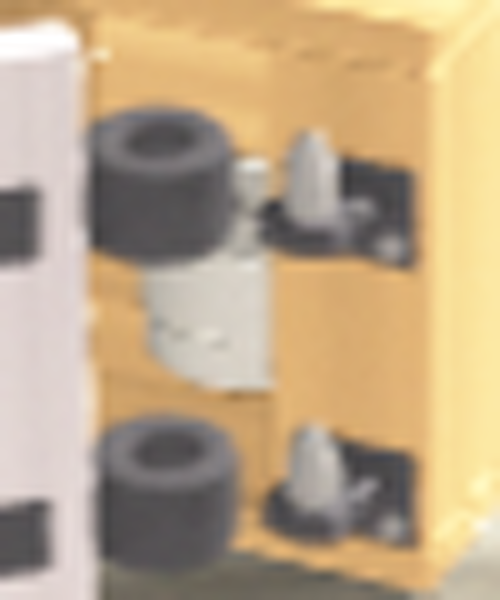

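```bash
python3 -m crank '[{"claw":0,"linear":[12,10,0],"turn":[0,0,0]},{"claw":0,"linear":[24,19,0],"turn":[0,0,0]},{"claw":0,"linear":[36,29,0],"turn":[0,0,0]},{"claw":0,"linear":[47,38,0],"turn":[0,0,0]},{"claw":0,"linear":[47,38,0],"turn":[0,0,0]},{"claw":0,"linear":[47,38,0],"turn":[0,0,0]}]'
python3 - <<'E'
from h import *
from workcell import read_camera
np.set_printoptions(precision=2,suppress=True)
i=read_camera("scene");cv2.imwrite("pics/s4.png",i)
cv2.imwrite("pics/d5.png",cv2.resize(i[220:280,285:345],(600,600),interpolation=cv2.INTER_CUBIC))
q=np.loadtxt("q.txt");p,a,z,s=state();y=np.radians(a)
h=p[:2]+.06*np.array([np.sin(y),-np.cos(y)]);b=p[2]-.2554
f=lambda P:(proj("scene",P)-[285,220])*10
for n,P in[("sockU top",[*h,b+.088]),("sockL top",[*h,b+.028]),("sockL bot",[*h,b+.01]),("pinU",place(q,(-70,-70,106))),("pinL",place(q,(-70,-70,46)))]:print(n,f(P))
print(h-place(q,(-70,-70,0))[:2],p*1000,a,s["wrist_force"])
E
```

```text
time: 7.18
eef_pos: [0.4943, 0.3333, 0.3017]
tcp_rot: [0.175, 3.136, 0.002]
wrist_force: [-0.5, -0.5, -2.3]
width: 0.0091
grasp_force: 59.4
sockU top [256.92  30.65]
sockL top [259.57 330.28]
sockL bot [260.33 416.66]
pinU [259.01 175.01]
pinL [261.56 466.3 ]
[0. 0.] [493.94 332.86 301.52] 83.58665169540406 [-0.73  0.35 -2.22]
```

View pics/d5.png

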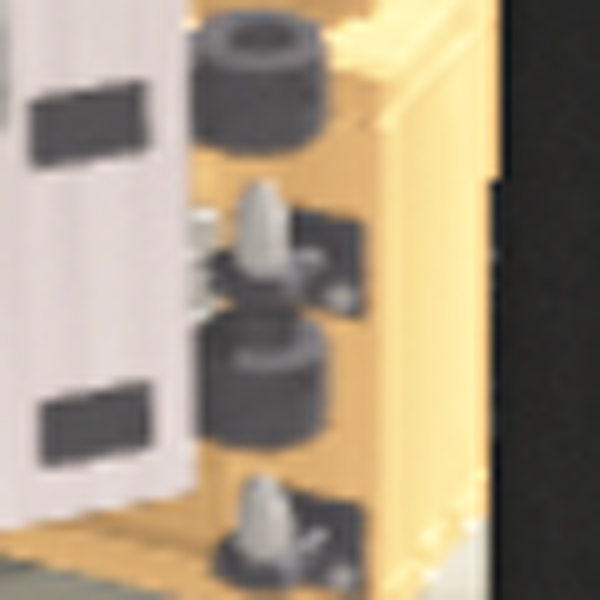

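```bash
python3 -m crank '[{"claw":0,"linear":[0,0,-4],"turn":[0,0,0]},{"claw":0,"linear":[0,0,-8],"turn":[0,0,0]},{"claw":0,"linear":[0,0,-11],"turn":[0,0,0]},{"claw":0,"linear":[0,0,-13],"turn":[0,0,0]},{"claw":0,"linear":[0,0,-13],"turn":[0,0,0]}]'
python3 -m crank '[{"claw":0,"linear":[0,0,-2],"turn":[0,0,0]},{"claw":0,"linear":[0,0,-4],"turn":[0,0,0]},{"claw":0,"linear":[0,0,-4],"turn":[0,0,0]}]'
```

```text
time: 7.65
eef_pos: [0.4936, 0.3327, 0.2871]
tcp_rot: [-0.176, -3.136, 0.001]
wrist_force: [0.1, 1.0, -1.9]
width: 0.0089
grasp_force: 59.5
time: 7.9
eef_pos: [0.4938, 0.3328, 0.2834]
tcp_rot: [-0.176, -3.136, 0.0]
wrist_force: [-0.0, -0.7, -1.9]
width: 0.0091
grasp_force: 59.5
```

```bash
python3 -m crank '[{"claw":0,"linear":[0,0,-2],"turn":[0,0,0]},{"claw":0,"linear":[0,0,-4],"turn":[0,0,0]},{"claw":0,"linear":[0,0,-5],"turn":[0,0,0]},{"claw":0,"linear":[0,0,-5],"turn":[0,0,0]}]'
python3 -m crank '[{"claw":0,"linear":[0,0,-1],"turn":[0,0,0]},{"claw":0,"linear":[0,0,-2],"turn":[0,0,0]},{"claw":0,"linear":[0,0,-3],"turn":[0,0,0]},{"claw":0,"linear":[0,0,-3],"turn":[0,0,0]}]'
```

```text
time: 8.23
eef_pos: [0.4939, 0.3329, 0.2785]
tcp_rot: [-0.175, -3.137, -0.0]
wrist_force: [0.2, -0.0, -2.5]
width: 0.0089
grasp_force: 59.5
time: 8.57
eef_pos: [0.4939, 0.3329, 0.2755]
tcp_rot: [-0.176, -3.137, -0.0]
wrist_force: [0.7, -0.6, -2.9]
width: 0.009
grasp_force: 59.5
```

Almost seated; lower until the force rises.

```bash
python3 -m crank '[{"claw":0,"linear":[0,0,-1],"turn":[0,0,0]},{"claw":0,"linear":[0,0,-2],"turn":[0,0,0]},{"claw":0,"linear":[0,0,-2],"turn":[0,0,0]}]'
python3 -m crank '[{"claw":0,"linear":[0,0,-1],"turn":[0,0,0]},{"claw":0,"linear":[0,0,-1],"turn":[0,0,0]}]'
```

```text
time: 8.82
eef_pos: [0.4939, 0.3331, 0.2749]
tcp_rot: [0.176, 3.136, 0.001]
wrist_force: [-3.6, -1.0, 7.1]
width: 0.0087
grasp_force: 61.0
time: 8.98
eef_pos: [0.494, 0.3332, 0.2747]
tcp_rot: [0.176, 3.136, 0.002]
wrist_force: [-8.0, -3.0, 14.7]
width: 0.0087
grasp_force: 61.9
```

```bash
python3 -m crank '[{"claw":0.15,"linear":[0,0,2],"turn":[0,0,0]},{"claw":0.3,"linear":[0,0,2],"turn":[0,0,0]},{"claw":0.4,"linear":[0,0,2],"turn":[0,0,0]},{"claw":0.4,"linear":[0,0,2],"turn":[0,0,0]},{"claw":0.4,"linear":[0,0,20],"turn":[0,0,0]},{"claw":0.4,"linear":[0,0,50],"turn":[0,0,0]},{"claw":0.2,"linear":[0,0,70],"turn":[0,0,0]},{"claw":0,"linear":[0,0,75],"turn":[0,0,0]},{"claw":0,"linear":[0,0,75],"turn":[0,0,0]}]'
python3 - <<'E'
from h import *
np.set_printoptions(precision=1,suppress=True)
q=np.loadtxt("q.txt");p,a,z,s=state();print(p*1000,a,s["width"],s["wrist_force"])
h=np.array([.4940,.3330])+.06*np.array([np.sin(np.radians(83.6)),-np.cos(np.radians(83.6))])
for th,gx in[(83.6,-40),(83.6,-22),(77,-20),(70,-20),(63,-20),(56,-20),(49,-20),(42,-20),(38.7,-20),(38.7,-18)]:
  t=place([*h,np.radians(th)],(gx,100,0));print(th,gx,(t-p)[:2]*1000)
E
```

```text
time: 9.73
eef_pos: [0.4943, 0.3331, 0.3492]
tcp_rot: [0.176, 3.135, 0.003]
wrist_force: [0.3, 0.1, -0.3]
width: 0.0002
grasp_force: 0.0
[494.3 333.1 349.2] 83.586890957095 0.00018245220420355575 [ 0.3  0.1 -0.3]
83.6 -40 [-44.5 -35.4]
83.6 -22 [-42.5 -17.5]
77 -20 [-42.6  -3.8]
70 -20 [-41.5   8.6]
63 -20 [-38.8  20.8]
56 -20 [-34.7  32.6]
49 -20 [-29.2  43.7]
42 -20 [-22.4  54.2]
38.7 -20 [-18.8  58.8]
38.7 -18 [-17.2  60. ]
```

```bash
python3 -m crank '[{"claw":0,"linear":[-22,-18,0],"turn":[0,0,0]},{"claw":0,"linear":[-44,-36,0],"turn":[0,0,0]},{"claw":0,"linear":[-44,-36,-30],"turn":[0,0,0]},{"claw":0,"linear":[-44,-36,-61],"turn":[0,0,0]},{"claw":0,"linear":[-43,-26,-61],"turn":[0,0,0]},{"claw":0,"linear":[-42.5,-17.5,-61],"turn":[0,0,0]},{"claw":0,"linear":[-42.5,-11,-61],"turn":[0,0,-3]},{"claw":0,"linear":[-42.5,-4,-61],"turn":[0,0,-6.5]},{"claw":0,"linear":[-42,2,-61],"turn":[0,0,-10]},{"claw":0,"linear":[-41.5,8.5,-61],"turn":[0,0,-13.5]}]'
python3 -m crank '[{"claw":0,"linear":[1.5,6,0],"turn":[0,0,-3.5]},{"claw":0,"linear":[3,12,0],"turn":[0,0,-7]},{"claw":0,"linear":[5,18,0],"turn":[0,0,-10.5]},{"claw":0,"linear":[7,24,0],"turn":[0,0,-14]},{"claw":0,"linear":[9.5,30,0],"turn":[0,0,-17.5]},{"claw":0,"linear":[12.5,35,0],"turn":[0,0,-21]}]'
python3 - <<'E'
from h import *
from workcell import read_camera
i=read_camera("scene");cv2.imwrite("pics/d6.png",cv2.resize(i[120:290,205:345],(480,583)))
p,a,z,s=state();print(p*1000,a,s["wrist_force"])
E
```

```text
time: 10.57
eef_pos: [0.4528, 0.3433, 0.2882]
tcp_rot: [0.546, 3.093, 0.002]
wrist_force: [0.1, -0.9, 0.5]
width: -0.0002
grasp_force: 0.1
time: 11.07
eef_pos: [0.465, 0.3786, 0.2883]
tcp_rot: [1.1, 2.942, 0.003]
wrist_force: [-0.2, -0.2, -0.1]
width: 0.0003
grasp_force: 0.1
[465.28326707 379.30680838 288.23586384] 48.77334823420242 [-0.86452773  0.40565833  0.00819376]
```

View pics/d6.png

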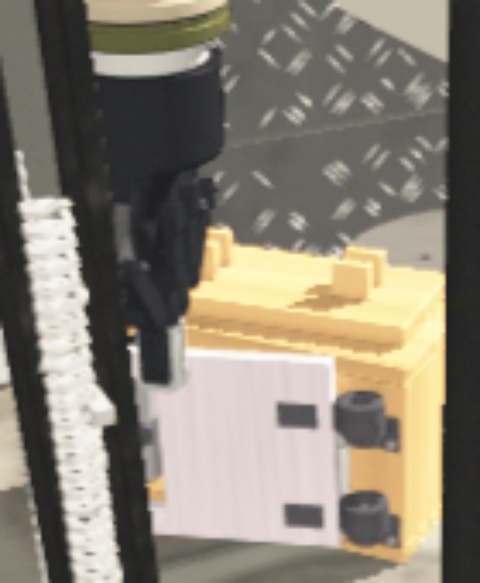

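```bash
python3 -m crank '[{"claw":0,"linear":[3,5,0],"turn":[0,0,-3.5]},{"claw":0,"linear":[6.5,10,0],"turn":[0,0,-7]},{"claw":0,"linear":[8.5,12.5,0],"turn":[0,0,-9]},{"claw":0,"linear":[8.5,12.5,0],"turn":[0,0,-9]}]'
python3 -m crank '[{"claw":0,"linear":[1.5,2,0],"turn":[0,0,-1]},{"claw":0,"linear":[2.5,3,0],"turn":[0,0,-1]},{"claw":0,"linear":[2.5,3,0],"turn":[0,0,-1]}]'
python3 - <<'E'
from h import *
p,a,z,s=state();q=np.loadtxt("q.txt");d=p-place(q,(0,0,0));c,si=np.cos(q[2]),np.sin(q[2])
print(p,a,s["wrist_force"],"locker",c*d[0]+si*d[1],-si*d[0]+c*d[1])
E
```

```text
time: 11.45
eef_pos: [0.4736, 0.3905, 0.2878]
tcp_rot: [1.324, 2.849, 0.002]
wrist_force: [0.2, 0.3, -1.0]
width: -0.0001
grasp_force: 0.0
time: 11.7
eef_pos: [0.476, 0.3923, 0.2871]
tcp_rot: [1.348, 2.837, 0.001]
wrist_force: [0.1, -0.0, -0.0]
width: -0.0002
grasp_force: 0.0
[0.47599737 0.39225352 0.28706458] 39.164095151433955 [ 0.1435048  -0.01001508 -0.01432361] locker -0.08875666205386298 0.030465155917153725
```

```bash
python3 -m crank '[{"claw":0,"linear":[0.8,0.6,0],"turn":[0,0,0]},{"claw":0,"linear":[1.6,1.2,0],"turn":[0,0,0]},{"claw":0,"linear":[2.3,1.9,0],"turn":[0,0,0]},{"claw":0,"linear":[2.3,1.9,0],"turn":[0,0,0]}]'
python3 -m crank '[{"claw":0,"linear":[0.8,0.6,0],"turn":[0,0,0]},{"claw":0,"linear":[1.6,1.2,0],"turn":[0,0,0]},{"claw":0,"linear":[2.3,1.9,0],"turn":[0,0,0]},{"claw":0,"linear":[2.3,1.9,0],"turn":[0,0,0]}]'
python3 - <<'E'
from h import *
p,a,z,s=state();q=np.loadtxt("q.txt");d=p-place(q,(0,0,0));c,si=np.cos(q[2]),np.sin(q[2])
print(p,a,s["wrist_force"],"locker",c*d[0]+si*d[1],-si*d[0]+c*d[1])
E
```

```text
time: 12.03
eef_pos: [0.4783, 0.3938, 0.2867]
tcp_rot: [1.35, 2.837, 0.0]
wrist_force: [0.3, -0.1, 0.3]
width: 0.0003
grasp_force: 0.1
time: 12.37
eef_pos: [0.4796, 0.3948, 0.2865]
tcp_rot: [-1.349, -2.834, 0.007]
wrist_force: [-10.7, -7.7, 7.6]
width: -0.0002
grasp_force: 6.6
[0.47958476 0.39481912 0.28648049] 39.086578604248885 [-10.68034392  -7.67450654   7.58554055] locker -0.08435270116161242 0.03022684185895791
```

```bash
python3 -m crank '[{"claw":0,"linear":[-7,-6,0],"turn":[0,0,0]},{"claw":0,"linear":[-16,-13,0],"turn":[0,0,0]},{"claw":0,"linear":[-16,-13,30],"turn":[0,0,7]},{"claw":0,"linear":[-16,-13,55],"turn":[0,0,14]},{"claw":0,"linear":[-16,-13,55],"turn":[0,0,21]},{"claw":0,"linear":[-16,-13,55],"turn":[0,0,28]},{"claw":0,"linear":[-16,-13,55],"turn":[0,0,35]},{"claw":0,"linear":[-16,-13,55],"turn":[0,0,42]},{"claw":0,"linear":[-16,-13,55],"turn":[0,0,49]},{"claw":0,"linear":[-16,-13,55],"turn":[0,0,56]}]'
python3 -m crank '[{"claw":0,"linear":[3,0,0],"turn":[0,0,7]},{"claw":0,"linear":[6,0,0],"turn":[0,0,14]},{"claw":0,"linear":[9,0,0],"turn":[0,0,21]},{"claw":0,"linear":[13,-2,0],"turn":[0,0,28]},{"claw":0,"linear":[17,-2,0],"turn":[0,0,33.5]},{"claw":0,"linear":[17,-2,0],"turn":[0,0,33.5]},{"claw":0,"linear":[17,-2,0],"turn":[0,0,33.5]}]'
cat > g.py <<'E'
from h import *
np.set_printoptions(precision=1,suppress=True)
p,a,z,s=state();q=np.loadtxt("q.txt");d=p-place(q,(0,0,0));c,si=np.cos(q[2]),np.sin(q[2])
print(p*1000,a,z,s["wrist_force"],"locker",np.array([c*d[0]+si*d[1],-si*d[0]+c*d[1]])*1000,"tip",p[2]*1000-173.4)
E
python3 g.py; python3 - <<'E'
from h import *
np.set_printoptions(precision=1,suppress=True)
q=np.loadtxt("q.txt");p=state()[0]
def sh(x,y,z):return (place(q,(x,y,z+173.4))-p)*1000
print("start",sh(-93,20,97))
for t in range(0,95,10):
  c,s=np.cos(np.radians(t)),np.sin(np.radians(t))
  print(t,sh(-93,40.7+22*s-5*c+1.5*c,75+22*c+5*s-1.5*s))
E
```

```text
time: 13.2
eef_pos: [0.4646, 0.3827, 0.3418]
tcp_rot: [-0.149, 3.138, 0.0]
wrist_force: [-0.5, 0.8, -0.2]
width: -0.0
grasp_force: 0.0
time: 13.78
eef_pos: [0.4817, 0.3806, 0.3417]
tcp_rot: [1.033, -2.967, -0.0]
wrist_force: [0.8, 0.2, 0.0]
width: 0.0002
grasp_force: 0.0
[481.7 380.6 341.7] 128.37960001184783 [-0.  0. -1.] [0.8 0.2 0. ] locker [-91.6  17.8] tip 168.28647020242303
start [ -2.4   0.9 -71.3]
0 [-13.2  14.3 -71.3]
10 [-15.6  17.3 -71. ]
20 [-18.   20.3 -71.4]
30 [-20.4  23.3 -72.5]
40 [-22.5  26.  -74.2]
50 [-24.5  28.4 -76.5]
60 [-26.2  30.6 -79.3]
70 [-27.6  32.2 -82.5]
80 [-28.5  33.5 -86. ]
90 [-29.1  34.2 -89.8]
```

```bash
python3 -m crank '[{"claw":0,"linear":[-2.4,0.9,-25],"turn":[0,0,0]},{"claw":0,"linear":[-2.4,0.9,-50],"turn":[0,0,0]},{"claw":0,"linear":[-2.4,0.9,-71.3],"turn":[0,0,0]},{"claw":0,"linear":[-2.4,0.9,-71.3],"turn":[0,0,0]}]'
python3 -m crank '[{"claw":0,"linear":[-5.5,7,0],"turn":[0,0,0]},{"claw":0,"linear":[-10.8,13.4,0],"turn":[0,0,0]},{"claw":0,"linear":[-13.2,16.4,0],"turn":[0,0,0]},{"claw":0,"linear":[-15.6,19.4,0],"turn":[0,0,0]},{"claw":0,"linear":[-18,22.4,-1.2],"turn":[0,0,0]},{"claw":0,"linear":[-20.1,25.1,-2.9],"turn":[0,0,0]}]'
python3 g.py
```

```text
time: 14.12
eef_pos: [0.4776, 0.3808, 0.266]
tcp_rot: [1.032, -2.96, 0.004]
wrist_force: [-0.4, -0.4, -0.4]
width: -0.0003
grasp_force: 0.0
time: 14.62
eef_pos: [0.4642, 0.4012, 0.2707]
tcp_rot: [-1.025, 2.964, -0.015]
wrist_force: [13.3, -35.9, 25.6]
width: -0.0002
grasp_force: 21.9
[464.2 401.2 270.7] 128.13837883784558 [ 0. -0. -1.] [ 13.3 -35.9  25.6] locker [-92.4  44.9] tip 97.28435576665672
```

```bash
python3 -m crank '[{"claw":0,"linear":[3,-4,0],"turn":[0,0,0]},{"claw":0,"linear":[6,-8,0],"turn":[0,0,0]},{"claw":0,"linear":[6,-8,0],"turn":[0,0,0]}]'
python3 g.py
python3 -m crank '[{"claw":0,"linear":[8,-12,0],"turn":[0,0,0]},{"claw":0,"linear":[14,-20,25],"turn":[0,0,0]},{"claw":0,"linear":[14,-20,60],"turn":[0,0,0]},{"claw":0,"linear":[14,-20,90],"turn":[0,0,0]},{"claw":0,"linear":[-5,-40,90],"turn":[0,0,0]},{"claw":0,"linear":[-40,-65,90],"turn":[0,0,0]},{"claw":0,"linear":[-60,-80,90],"turn":[0,0,0]}]'
python3 - <<'E'
from h import *
from workcell import read_camera
np.set_printoptions(precision=1,suppress=True)
i=read_camera("scene");cv2.imwrite("pics/s7.png",i);t=read_camera("top");cv2.imwrite("pics/t7.png",t)
q=np.loadtxt("q.txt")
h=place(q,(-70,-70,0))[:2]
hsv=cv2.cvtColor(i,cv2.COLOR_BGR2HSV)
g=(hsv[...,1]<35)&(hsv[...,2]>150)
# topmost gate pixel per column, in window
for x in range(238,294,4):
  r=np.where(g[190:290,x])[0]; print(x,r.min()+190 if len(r) else None, r.max()+190 if len(r) else None,len(r),end=' | ')
print()
for o in(0,3,6,10,15):
  th=q[2]+np.radians(o);print(o,[proj("scene",place([*h,th],(-5,y,z))) for y,z in((14,130),(150,130),(14,20),(111,113),(129,37))])
for n,im in(("s",i),("t",t)):
  for P in[(-91,50,75)]:print(n,"tbar px",proj({"s":"scene","t":"top"}[n],place(q,P)))
E
```

```text
time: 14.87
eef_pos: [0.4669, 0.3977, 0.2706]
tcp_rot: [-1.032, 2.962, -0.0]
wrist_force: [5.4, -8.4, 6.8]
width: -0.0002
grasp_force: 6.0
[466.9 397.7 270.6] 128.4051859465421 [ 0.  0. -1.] [ 5.4 -8.4  6.8] locker [-92.4  40.4] tip 97.18089302518226
time: 15.45
eef_pos: [0.403, 0.3182, 0.3595]
tcp_rot: [-1.037, 2.963, 0.002]
wrist_force: [0.2, 0.7, 0.1]
width: 0.0002
grasp_force: 0.0
238 239 289 18 | 242 206 220 8 | 246 205 242 25 | 250 217 269 30 | 254 217 270 35 | 258 218 271 54 | 262 218 271 54 | 266 219 272 54 | 270 219 273 55 | 274 220 273 54 | 278 220 274 55 | 282 221 282 56 | 286 222 275 54 | 290 192 276 42 | 
0 [array([302.3, 225.1]), array([235.8, 212.3]), array([303.3, 278.4]), array([254.7, 224.2]), array([248.9, 258.2])]
3 [array([302.3, 225.3]), array([233.8, 213.9]), array([303.2, 278.7]), array([253.3, 225.5]), array([247.3, 259.9])]
6 [array([302.3, 225.5]), array([231.9, 215.7]), array([303.2, 278.9]), array([252.1, 226.9]), array([245.8, 261.6])]
10 [array([302.3, 225.7]), array([229.7, 218. ]), array([303.3, 279.2]), array([250.6, 228.7]), array([244.1, 263.9])]
15 [array([302.4, 226.1]), array([227.4, 221.1]), array([303.3, 279.5]), array([249.2, 231.1]), array([242.4, 266.9])]
s tbar px [247.4 245.3]
t tbar px [263.9 289.2]
```

```bash
cat > e.py <<'E'
from h import *
from workcell import read_camera
def slope(img):
    g=cv2.cvtColor(img,cv2.COLOR_BGR2GRAY).astype(float)
    out=[]
    for lo,hi,sg in((211,228,1),(264,281,-1)):
        xs=[];ys=[]
        for x in range(253,287):
            d=sg*np.diff(g[lo:hi,x]);d[d<0]=0;k=d.argmax();w=slice(max(0,k-2),k+3)
            xs.append(x);ys.append(lo+.5+(np.arange(len(d))[w]@d[w])/d[w].sum())
        xs=np.array(xs);ys=np.array(ys)
        for _ in range(3):
            f=np.polyfit(xs,ys,1);r=abs(np.polyval(f,xs)-ys);m=r<max(.4,2*np.median(r));xs,ys=xs[m],ys[m]
        out.append((f[0],np.polyval(f,270),len(xs)))
    return out
def model(o):
    q=np.loadtxt("q.txt");h=place(q,(-70,-70,0))[:2];R=[]
    for z in(130,20):
        a,b=[proj("scene",place([*h,q[2]+np.radians(o)],(-5,y,z))) for y in(40,110)]
        m=(b[1]-a[1])/(b[0]-a[0]);R.append((m,a[1]+m*(270-a[0])))
    return R
if __name__=="__main__":
    np.set_printoptions(precision=3,suppress=True)
    print(np.array(slope(read_camera("scene"))).ravel())
E
python3 - <<'E'
from e import *
np.set_printoptions(precision=3,suppress=True)
for n in("s7",):print(np.array(slope(cv2.imread(f"pics/{n}.png"))))
for o in(0,2,4,6,8):print(o,np.array(model(o)).ravel())
q=np.loadtxt("q.txt");p=state()[0]
for x in(-105,-90,-85):print((place(q,(x,18,97+173.4))-p)*1000)
E
```

```text
[[  0.07  217.813  16.   ]
 [  0.165 273.045  34.   ]]
0 [  0.193 218.854   0.234 270.647]
2 [  0.175 219.579   0.212 271.536]
4 [  0.157 220.285   0.19  272.402]
6 [  0.139 220.974   0.169 273.248]
8 [  0.123 221.648   0.149 274.076]
[ 68.829  54.538 -89.197]
[ 80.541  63.91  -89.197]
[ 84.445  67.034 -89.197]
```

```bash
python3 -m crank '[{"claw":0,"linear":[25,20,0],"turn":[0,0,0]},{"claw":0,"linear":[50,40,0],"turn":[0,0,0]},{"claw":0,"linear":[61,48,-20],"turn":[0,0,0]},{"claw":0,"linear":[61,48,-50],"turn":[0,0,0]},{"claw":0,"linear":[61,48,-75],"turn":[0,0,0]},{"claw":0,"linear":[61,48,-89],"turn":[0,0,0]},{"claw":0,"linear":[66,52,-89],"turn":[0,0,0]},{"claw":0,"linear":[72,57,-89],"turn":[0,0,0]},{"claw":0,"linear":[76,60,-89],"turn":[0,0,0]},{"claw":0,"linear":[80,63.5,-89],"turn":[0,0,0]}]'
python3 -m crank '[{"claw":0,"linear":[1.5,1.2,0],"turn":[0,0,0]},{"claw":0,"linear":[3,2.4,0],"turn":[0,0,0]},{"claw":0,"linear":[4,3.2,0],"turn":[0,0,0]},{"claw":0,"linear":[4,3.2,0],"turn":[0,0,0]}]'
python3 g.py; python3 e.py
```

```text
time: 16.38
eef_pos: [0.4861, 0.3834, 0.2707]
tcp_rot: [-1.037, 2.962, 0.002]
wrist_force: [-0.0, 0.6, 0.2]
width: -0.0003
grasp_force: 0.0
time: 16.72
eef_pos: [0.4887, 0.3852, 0.2688]
tcp_rot: [1.037, -2.964, 0.001]
wrist_force: [-4.3, -2.8, 3.3]
width: 0.0
grasp_force: 2.5
[488.7 385.2 268.8] 128.5870445895615 [-0. -0. -1.] [-4.3 -2.8  3.3] locker [-83.2  17.1] tip 95.42751790858622
[ -0.081 219.622  18.      0.194 271.945  34.   ]
```

```bash
python3 -m crank '[{"claw":0,"linear":[1,0.8,0],"turn":[0,0,0]},{"claw":0,"linear":[2,1.6,0],"turn":[0,0,0]},{"claw":0,"linear":[2,1.6,0],"turn":[0,0,0]}]'
python3 g.py; python3 e.py
```

```text
time: 17.02
eef_pos: [0.4895, 0.3859, 0.2687]
tcp_rot: [1.036, -2.959, 0.003]
wrist_force: [-14.7, -12.0, 12.9]
width: -0.0
grasp_force: 9.5
[489.5 385.9 268.7] 128.59034035864474 [-0. -0. -1.] [-14.7 -12.   12.9] locker [-82.2  17.1] tip 95.25417632362698
[ -0.106 219.783  21.      0.192 272.023  34.   ]
```

```bash
python3 -m crank '[{"claw":0,"linear":[1,0.8,0],"turn":[0,0,0]},{"claw":0,"linear":[2,1.6,0],"turn":[0,0,0]},{"claw":0,"linear":[2,1.6,0],"turn":[0,0,0]}]'
python3 g.py; python3 e.py
```

```text
time: 17.32
eef_pos: [0.4903, 0.3866, 0.2686]
tcp_rot: [1.034, -2.954, 0.006]
wrist_force: [-26.2, -20.7, 23.2]
width: 0.0003
grasp_force: 16.7
[490.3 386.6 268.6] 128.58931545495048 [-0. -0. -1.] [-26.2 -20.7  23.2] locker [-81.1  17.1] tip 95.19415155827531
[ -0.093 219.527  21.      0.191 272.073  34.   ]
```

```bash
python3 -m crank '[{"claw":0,"linear":[-2,-1.6,0],"turn":[0,0,0]},{"claw":0,"linear":[-4,-3.2,0],"turn":[0,0,0]},{"claw":0,"linear":[-4.6,-3.7,0],"turn":[0,0,0]},{"claw":0,"linear":[-5,-4,0],"turn":[0,0,0]},{"claw":0,"linear":[-6,-4.8,0],"turn":[0,0,0]}]' | head -3
python3 g.py; python3 e.py
python3 - <<'E'
from h import *
i=cv2.imread("pics/s7.png")
from workcell import read_camera
j=read_camera("scene");cv2.imwrite("pics/s8.png",j)
for k in(i,j):
  print("   ",*range(238,272))
  for r in range(214,268,2):print(r,*["%3d"%v for v in k[r,238:272].mean(1)])
q=np.loadtxt("q.txt");np.set_printoptions(precision=1,suppress=True)
for a in(0,.12,.3,.5):
  print(a,[(proj("scene",place(q,(-95,50+s*31*np.sin(a)+w*5*np.cos(a),75+s*31*np.cos(a)-w*5*np.sin(a))))) for s,w in((1,-1),(1,1),(-1,-1),(-1,1))])
E
```

```text
time: 17.78
eef_pos: [0.4873, 0.3839, 0.2687]
tcp_rot: [-1.038, 2.964, 0.001]
[487.3 383.9 268.7] 128.58270754641478 [ 0.  0. -1.] [ 0.8  0.3 -0.5] locker [-85.2  16.9] tip 95.34173595402623
[ -0.102 219.605  20.      0.193 271.972  34.   ]
    238 239 240 241 242 243 244 245 246 247 248 249 250 251 252 253 254 255 256 257 258 259 260 261 262 263 264 265 266 267 268 269 270 271
214  41  42  40 112 166 169 170 167 169 168 168 166 165 169 175 185 176 191 194 142 148 152 151 156 156 143 143 142 143 146 148 151 156 157
216  42  43  41  45 198 247 240 230 228 210 211 200 197 191 188 183 180 173 171 166 167 166 164 169 170 177 191 206 216 198 188 196 156 163
218  43  40  39  38 163 225 229 238 245 250 251 252 251 250 250 253 253 251 251 252 251 246 246 244 232 217 208 194 192 186 186 185 174 174
220  42  39  39  38 144 214 218 218 218 218 217 217 216 217 217 216 213 214 218 222 221 220 229 237 243 249 251 251 251 250 250 251 251 251
222  39  40  38  38  55 158 219 218 219 219 219 219 219 219 218 216 214 215 214 217 216 214 213 210 208 214 216 217 215 213 214 213 216 215
224  42  43  39  41
[... 6667 characters left out ...]
7 215 214 215 216 217 215 215 212
264  40  41  39  36  37  38  41  40  39  39 147 219 222 219 220 219 220 221 219 219 216 215 214 211 214 216 214 214 216 216 217 216 215 213
266  39  40  39  38  37  42  45  42  40  40 147 212 214 214 215 216 217 216 218 217 218 218 215 213 215 216 216 215 216 217 217 217 216 213
0 [array([247.5, 231.7]), array([242.7, 230.7]), array([249.7, 261.3]), array([245.1, 260.2])]
0.12 [array([245.7, 231.1]), array([241. , 230.8]), array([251.4, 261.3]), array([246.8, 260.8])]
0.3 [array([243. , 230.7]), array([238.6, 231.2]), array([253.7, 260.9]), array([249.4, 261.3])]
0.5 [array([240.2, 230.9]), array([236.3, 232.3]), array([256.1, 259.9]), array([252.2, 261.2])]
```

```bash
python3 - <<'E'
from h import *
np.set_printoptions(precision=1,suppress=True)
q=np.loadtxt("q.txt");p=state()[0]
def sh(x,y,z):return (place(q,(x,y,z+173.4))-p)*1000
print("start",sh(-89,25,97))
for t in range(0,95,10):
  c,s=np.cos(np.radians(t)),np.sin(np.radians(t))
  print(t,sh(-89,41.2+22*s-5*c+1*c,75+22*c+5*s-1*s))
E
```

```text
start [-7.9  4.   1.8]
0 [-15.5  13.6   1.8]
10 [-17.9  16.6   2.2]
20 [-20.4  19.6   1.8]
30 [-22.7  22.6   0.8]
40 [-24.9  25.3  -0.8]
50 [-26.9  27.8  -3. ]
60 [-28.7  30.   -5.7]
70 [-30.1  31.8  -8.9]
80 [-31.1  33.1 -12.4]
90 [-31.8  33.9 -16.2]
```

```bash
python3 -m crank '[{"claw":0,"linear":[-2,-1,1],"turn":[0,0,0]},{"claw":0,"linear":[-5,1,1.8],"turn":[0,0,0]},{"claw":0,"linear":[-8,4,1.8],"turn":[0,0,0]},{"claw":0,"linear":[-12,9,1.8],"turn":[0,0,0]},{"claw":0,"linear":[-15.5,13.6,1.8],"turn":[0,0,0]},{"claw":0,"linear":[-18,16.6,2],"turn":[0,0,0]},{"claw":0,"linear":[-20.4,19.6,1.8],"turn":[0,0,0]},{"claw":0,"linear":[-21.6,21,1.3],"turn":[0,0,0]},{"claw":0,"linear":[-21.6,21,1.3],"turn":[0,0,0]}]'
python3 g.py; python3 e.py
```

```text
time: 18.63
eef_pos: [0.4651, 0.4052, 0.2698]
tcp_rot: [1.039, -2.965, -0.0]
wrist_force: [-0.0, 0.9, 0.4]
width: -0.0002
grasp_force: 0.0
[465.1 405.2 269.8] 128.62504535213267 [-0.  0. -1.] [-0.   0.9  0.4] locker [-89.2  47.4] tip 96.36253555125452
[  0.099 217.048  17.      0.193 271.965  34.   ]
```

```bash
python3 -m crank '[{"claw":0,"linear":[-2,2.7,-1],"turn":[0,0,0]},{"claw":0,"linear":[-3.3,4.3,-2.1],"turn":[0,0,0]},{"claw":0,"linear":[-4.3,5.6,-3.2],"turn":[0,0,0]},{"claw":0,"linear":[-5.3,6.8,-4.3],"turn":[0,0,0]},{"claw":0,"linear":[-6.2,8,-5.6],"turn":[0,0,0]},{"claw":0,"linear":[-7.1,9,-7],"turn":[0,0,0]},{"claw":0,"linear":[-7.1,9,-7],"turn":[0,0,0]}]'
python3 -m crank '[{"claw":0,"linear":[-0.7,1,-1.6],"turn":[0,0,0]},{"claw":0,"linear":[-1.4,1.8,-3.2],"turn":[0,0,0]},{"claw":0,"linear":[-2,2.5,-5],"turn":[0,0,0]},{"claw":0,"linear":[-2.4,3.1,-6.7],"turn":[0,0,0]},{"claw":0,"linear":[-2.4,3.1,-6.7],"turn":[0,0,0]}]'
python3 g.py; python3 e.py
```

```text
time: 19.27
eef_pos: [0.4579, 0.4143, 0.2627]
tcp_rot: [1.039, -2.965, -0.001]
wrist_force: [-0.2, -0.4, 1.9]
width: 0.0002
grasp_force: 0.6
time: 19.68
eef_pos: [0.4556, 0.4172, 0.2557]
tcp_rot: [1.039, -2.965, -0.0]
wrist_force: [0.2, 0.2, 2.2]
width: 0.0002
grasp_force: 0.6
[455.6 417.2 255.7] 128.61363588796794 [-0.  0. -1.] [0.2 0.2 2.2] locker [-89.1  62.7] tip 82.3177418586543
[  0.11  216.874  19.      0.193 271.959  34.   ]
```

```bash
python3 -m crank '[{"claw":0,"linear":[-0.3,0.4,-2],"turn":[0,0,0]},{"claw":0,"linear":[-0.3,0.4,4],"turn":[0,0,0]},{"claw":0,"linear":[-6.2,7.8,4],"turn":[0,0,0]},{"claw":0,"linear":[-6.2,7.8,0],"turn":[0,0,0]},{"claw":0,"linear":[-6.2,7.8,-2],"turn":[0,0,0]},{"claw":0,"linear":[-6.2,7.8,-3],"turn":[0,0,0]},{"claw":0,"linear":[-6.2,7.8,-3],"turn":[0,0,0]}]'
python3 -m crank '[{"claw":0,"linear":[0,0,-1],"turn":[0,0,0]},{"claw":0,"linear":[0,0,-2],"turn":[0,0,0]},{"claw":0,"linear":[0,0,-2],"turn":[0,0,0]}]'
python3 g.py; python3 e.py
```

```text
time: 20.32
eef_pos: [0.4491, 0.4252, 0.2535]
tcp_rot: [1.039, -2.964, -0.001]
wrist_force: [-4.3, 0.2, 5.8]
width: -0.0003
grasp_force: 3.0
time: 20.57
eef_pos: [0.4492, 0.4252, 0.2532]
tcp_rot: [1.039, -2.965, -0.002]
wrist_force: [-9.2, -3.8, 20.9]
width: -0.0003
grasp_force: 10.1
[449.2 425.2 253.2] 128.62369377988665 [-0.  0. -1.] [-9.2 -3.8 20.9] locker [-89.1  73. ] tip 79.75670662072346
[  0.125 216.837  28.      0.194 271.962  34.   ]
```

```bash
python3 -m crank '[{"claw":0,"linear":[0,0,2],"turn":[0,0,0]},{"claw":0,"linear":[0,0,8],"turn":[0,0,0]},{"claw":0,"linear":[-4,-3,30],"turn":[0,0,0]},{"claw":0,"linear":[-8,-6,65],"turn":[0,0,0]},{"claw":0,"linear":[-25,-20,100],"turn":[0,0,0]},{"claw":0,"linear":[-50,-20,110],"turn":[0,0,0]},{"claw":0,"linear":[-80,20,110],"turn":[0,0,0]},{"claw":0,"linear":[-110,55,110],"turn":[0,0,0]},{"claw":0,"linear":[-140,80,110],"turn":[0,0,0]},{"claw":0,"linear":[-140,80,110],"turn":[0,0,0]}]'
python3 g.py; python3 e.py
python3 - <<'E'
from h import *
from workcell import read_camera
j=read_camera("scene");t=read_camera("top");t0=cv2.imread("pics/top0.png")
print("   ",*range(240,268))
for r in range(222,266,2):print(r,*["%3d"%v for v in j[r,240:268].mean(1)])
for n,(x,y,w,h) in dict(tin=(350,170,40,50),spanner=(345,310,75,30),stone=(378,268,45,30)).items():print(n,cv2.absdiff(t,t0)[y:y+h,x:x+w].max())
q=np.loadtxt("q.txt");np.set_printoptions(precision=1,suppress=True)
for o in(1.571,1.45,1.3):print(o,[proj("scene",place(q,(-95,50+s*31*np.sin(o)+w*5*np.cos(o),75+s*31*np.cos(o)-w*5*np.sin(o)))) for s,w in((1,-1),(1,1),(-1,-1),(-1,1))])
# top view: dark T-bar pixels
for r in range(270,306,2):print(r,*["%3d"%v for v in t[r,232:282:2].mean(1)])
print([proj("top",place(q,(x,50+y,80))) for x,y in((-95,31),(-79,31),(-95,-31),(-79,-31))])
E
```

```text
time: 21.45
eef_pos: [0.3034, 0.509, 0.3611]
tcp_rot: [1.049, -2.959, -0.004]
wrist_force: [-1.9, 0.8, -0.3]
width: 0.0002
grasp_force: 0.0
[303.4 509.  361.1] 129.05053173089328 [-0.  0. -1.] [-1.9  0.8 -0.3] locker [-150.6  229.5] tip 187.69145320571303
[  0.126 216.826  29.      0.193 271.965  34.   ]
    240 241 242 243 244 245 246 247 248 249 250 251 252 253 254 255 256 257 258 259 260 261 262 263 264 265 266 267
222  40  38  52 156 213 210 214 214 217 218 217 217 218 215 211 213 216 214 215 217 214 213 210 209 214 216 215 214
224  41  40  47 153 211 209 215 215 211 211 212 213 214 214 217 217 214 213 215 216 215 213 212 209 211 216 216 214
226  41  41  42 149 215 210 203 190 183 189 191 192 189 183 203 217 214 213 213 215 215 214 210 209 212 216 216 213
228  40  41  41 150 214 217 234 230 173 180 190 192 192 190 198 210 213 212 214 215 215 214 212 209 210 217 217 215
230  41  41  42  58 158 217 202 175 177 185 191 191 190 184 174 188 214 213 213 215 216 214 213 208 210 217 217 214
232  38  39  40  47 152 215 200 179 178 187 190 180 134  84 104 174 214 214 213 214 216 214 213 20
[... 3456 characters left out ...]
 81  83  83  84  85 100 104 105 105 107  81  82  79  84  86  85  82  73  68  77  95 108
296  81  83  82  83  84  84  85  83  84 103 107 102  73  83  87  80  83  83  80  75  74  70  80  99 109
298  82  82  82  86  85  89  84  82  82  93  94  80  83  85  88  82  81  80  80  75  75  67  80  99 109
300  80  81  83  85  89  88  83  80  84  88  84  86  83  89  84  81  81  83  81  80  76  67  80  97 109
302  76  81  84  82  84  84  85  84  89  85  85  83  83  87  82  78  82  84  82  82  80  68  80  97 107
304  80  85  84  83  79  81  86  91  88  89  86  86  82  84  82  85  81  83  81  83  79  64  82  97 105
[array([252.3, 300.1]), array([247.5, 293.7]), array([277.2, 281.4]), array([272.4, 275. ])]
```

```bash
python3 - <<'E'
from h import *
from workcell import read_camera
t=read_camera("top");q=np.loadtxt("q.txt")
h=place(q,(-70,-70,0))[:2]
hsv=cv2.cvtColor(t,cv2.COLOR_BGR2HSV)
m=((hsv[...,1]<45)&(hsv[...,2]>190)).astype(np.uint8);m[:240]=0;m[300:]=0;m[:,:225]=0;m[:,320:]=0
n,lab,st,ce=cv2.connectedComponentsWithStats(m);k=1+st[1:,4].argmax();print(st[k],ce[k])
r=cv2.minAreaRect(np.argwhere(lab==k)[:,::-1].astype(np.float32));print(r,cv2.boxPoints(r))
ys,xs=np.where(lab==k);v=cv2.fitLine(np.c_[xs,ys].astype(np.float32),cv2.DIST_L2,0,.01,.01).ravel();print("obs",np.degrees(np.arctan2(-v[1],v[0])),v[2:])
for o in(-2,0,2,4):
  a,b=[proj("top",place([*h,q[2]+np.radians(o)],(0,y,130))) for y in(14,150)];d=a-b;print(o,np.degrees(np.arctan2(-d[1],d[0])),a,b)
# roof front edge in initial picture (yellow mask)
e=[proj("top",place(q,(-50,y,120))) for y in(-85,85)];d=e[0]-e[1];print("roof model",np.degrees(np.arctan2(-d[1],d[0])),e)
hy=((hsv[...,0]>12)&(hsv[...,0]<30)&(hsv[...,1]>90)&(hsv[...,2]>90)).astype(np.uint8);hy[:,:200]=0;hy[:,310:]=0;hy[:185]=0;hy[300:]=0
n,lab,st,ce=cv2.connectedComponentsWithStats(hy);k=1+st[1:,4].argmax()
print(cv2.minAreaRect(np.argwhere(lab==k)[:,::-1].astype(np.float32)))
E
```

```text
[239 246  58  45 326] [267.07055215 268.13190184]
((267.1671447753906, 268.0631103515625), (4.621079444885254, 70.1873779296875), 52.69605255126953) [[237.85222 287.4935 ]
 [293.6815  244.95694]
 [296.48206 248.63272]
 [240.6528  291.16928]]
obs 37.33661 [267.07056 268.1319 ]
-2 34.857814624877776 [298.16097802 246.11283308] [239.38043917 287.0543975 ]
0 36.84491276774249 [298.31041952 246.31866216] [240.95818927 289.29377029]
2 38.832578043735765 [298.46703581 246.5191505 ] [242.61534391 291.47737383]
4 40.820871886345685 [298.6306367  246.71405248] [244.3499613  293.60239176]
roof model 36.79878203273472 [array([304.4363037 , 229.67975284]), array([233.66833488, 282.61861122])]
((254.36203002929688, 237.69561767578125), (59.302669525146484, 90.42643737792969), 51.581947326660156)
```

```bash
python3 -c "
from workcell import arm
print(arm.sign_off())"
```

```text
the job is handed in; nothing more can be done
None
```

The gate is back on both hinge pins, fully down and shut, with the T-bar turned level against its stop and the tin, spanner and oilstone where they were; I handed the job in at about 21.6 s, after a bounce off the bumpers stopped my first try at turning the T-bar and I had to re-shut the gate.

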